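# Press the soft-faced hammer home in its ring holder

## Task

Put the small soft-faced hammer away: draw it up out of the tool block and push it, handle first, down through the ring of the bench holder, until its head sits fully home on the ring and the ring's two sprung jaws have snapped in under it, and let go of it there. The ring is clamped at a different height each time, so feel for the stop, and do not lean hard on the holder. Leave the loudspeakers, the parts bin and the solvent bottle where they stand.

Things in the scene. Friction and masses are not known exactly. Their poses are not given: they have to be found in the camera images.
- hammer_head (a point): Centre of the steel head block of the small hammer (0.16 kg, 167 mm tall), which stands head up in the tool block. Block 30 mm along hammer x, 26 mm along y, 34 mm high: grip it across the flat faces that look along +-y. Round nylon faces, 27 mm diameter, on its two ends along x: head 76 mm long in all. z runs from butt to head. How the hammer is turned in the ring does not matter.
- hammer_shoulder (a point): Centre of the flat underside of the hammer's round steel shoulder (30 mm diameter), on the handle's axis, 30 mm below the head's centre: this face comes to sit on the ring. Under it a groove all round the handle (13 mm diameter, the first 7 mm, then curving out to full width 14 mm below the shoulder). The rest of the wooden handle is a straight grip of 19 mm diameter.
- hammer_butt (a point): End (butt) of the hammer's handle, on its axis, 120 mm below the shoulder and 150 mm below the head's centre. The butt is domed (half a ball, radius 9.5 mm).
- tool_block: Fixed black block, 74 mm wide (y), 60 mm high; origin on the bench in the axis of the hammer's hole (22 mm, right through; the butt stands on the bench, 1.5 mm play). It reaches from 30 mm before the hole to 88 mm behind it (x). Two precision screwdrivers stand in it 66 mm behind the hole (+x), 20 mm to either side, tops 168 mm above the bench.
- holder: Foot of the fixed ring holder; origin on the bench exactly under the ring's vertical axis, z up. Ring: bore 24 mm, outside 41 mm, 11 mm deep, on an arm from a post 96 mm behind it (+x), post top 154 mm up. Arm and ring are clamped on the post at a height that differs each time and is not reported: the ring's flat top is 132 to 156 mm above the bench. Nothing of the arm rises above that top.
- jaw_l (a joint): Sprung nylon jaw in the ring's +y side, 5.5 mm below its top; 0 = at rest, grows to 0.007 m as it is pushed out (2 N plus 1.2 N per mm). At rest the two round noses stand 12 mm apart: pushed out about 3.5 mm each by the grip, under 0.8 mm once they have sprung into the groove under the shoulder, which happens only with the hammer home.
- jaw_r (a joint): The same jaw on the -y side. The jaws drag on the grip with some 5 to 11 N all the way down, and that holds the hammer up: it does not sink by itself. In the last few mm they snap into the groove, the drag falls, then the shoulder stops hard on the ring. 35 N in all between hammer and holder (jaws and ring together) is too much.
- speaker_a: Loudspeaker lying face down, 78 x 78 x 45 mm, loose bystander; origin at the centre of its underside.
- speaker_b: A second such loudspeaker, loose bystander; origin at the centre of its underside.
- parts_bin: Open black bin of small screws, 100 x 69 x 38 mm, loose bystander; origin at the centre of its underside.
- solvent_bottle: White bottle, 62 mm diameter, 128 mm tall, loose bystander; origin at the centre of its underside.
Things that resemble listed ones, but are neither listed nor needed, are in the scene too. Several things look just like the part that bears hammer_head: the one meant starts farthest to the robot's left.

How it is judged:
By the outcome, as a careful person would: the job done as asked, in the order asked, and still so for the second after the job is handed in, with the robot touching nothing.
It also fails if it takes over 58 s, if anything falls off the work surface, if the arm or the gripper's body presses on something with over 40 N, if the wrist force passes 120 N, or if a joint passes its speed limit or range.

## Robot

A 7-joint arm with a two-finger parallel gripper is mounted at the origin on a cart in front of the work surface, level with it; the furniture and walls round the work are solid. World frame = base frame: x ahead of the robot, y to its left, z up, the work surface at z = 0. Lengths are in m, angles in rad, forces in N, time in s.
With the tool pointing down it reaches from about 0.4 to 0.85 m from the base axis. Payload 10.4 kg.
Tool frame: the origin (TCP) lies at the very end of the fingers, on their centre line; the grasp point (between the pads) lies 19 mm behind it; x points along the fingers, y is the direction in which the jaws open and shut, and the axes are right-handed (so a half turn about x gives the same grasp; the last joint's range is limited). The gripper opens to 85 mm and grips with 20 to 120 N. Pads are 22 mm wide; open, the fingers measure 114 mm over their backs; the gripper's body (76 mm by 85 mm) begins 54 mm behind the grasp point. The pads swing forward as they close: fully open they stand 13 mm farther back than shut.
Start: joints at [-1.277, 0.332, -0.065, 1.46, 0.022, 1.35, -0.088], TCP at [0.195, 0.594, 0.231] pointing down, gripper open.
Joint ranges: [-2.6, 2.6], [-0.5, 2.12], [-1.47, 1.34], [0.16, 2.42], [-1.27, 4.41], [0.06, 2.06], [-2.6, 2.6]. Speed limits (rad/s): [2.22, 2.22, 2.79, 2.79, 3.14, 3.14, 3.14].

## Interface

Orientations are given as a unit quaternion [x, y, z, w].
In Python, from workcell import monitor, camera, ticket, regions_of gives the robot as it stands.
- The arm moves only by the tool step_arm, never from a script. Its argument "increments" is a list of rows, each a list of 5 numbers: the finger opening in m, from 0 to 0.0854, then the shift along the world's x, y, z in m, then the turn about the world's z in rad. A call has 1 to 12 rows; each row shifts and turns the commanded pose from where the row before left it; what a row does not reach is not made up. A row lasts 1/12 s, in which the tool goes at most 41.7 mm and 7.16 degrees, less where a joint would pass 70% of its speed; a pose out of reach is approached as far as the arm can. A call with a gripper value outside its range is refused whole. The fingers move at their own pace and stop on an object; "force" is the grip in N (left out, the last holds). Time passes only in rows, so rows that do not move let the fingers close. It gives the time, the measured TCP pose, the force and the opening at its end, in the units of the state.
- monitor.get_obs(): the state, without advancing time (a new reading comes with each control period).
- camera(name): name is "scene" or "side" or "wrist"; returns a dict with "color" (384x512x3 uint8, red, green, blue), "range_z" (384x512 float32, m along the optical axis (not along the pixel's ray), 0 where there is no reading), "fx", "fy", "cx", "cy" (pixels), "k1" (the pictures are not rectified: a ray, as slopes to the right and down, at radius r is drawn at 1 + k1 r^2 times it, then the intrinsics apply), "cam_to_world" (4x4, takes a point from camera to world coordinates). Camera axes: x right, y up, looking along -z (the intrinsics and any distortion apply to the point x, -y, -z); pixel columns grow to the right and rows downward; lengths in m; the calibration is good to about 2 mm. A picture is of the moment at which its call begins.
- ticket.hand_in(): hands the job in, once; it reports no verdict.
Trained networks look in a picture, given as the dict that the camera call returned (one of the last four; its "shot" number tells which), for a name from the list of things; names that differ only in an ending like _2 or _b are one class to them, and where a whole thing is asked for, a point or a joint stands for the part that bears it (a point fixed in the world has none). Each returns a list of dicts, best first, with "p" (0 to 1); they miss things now and then, are a little off and sometimes report something else, mostly with a low value. They report only what shows in the picture. A call takes as long as a camera call. They do not tell look-alikes from the thing itself.
- regions_of(picture, query): "region" (384x512 bool, what is visible of it) and "centre" ([row, column] in pixels, amid what is visible of it).
The state is a dict: "clock": time; "joint_pos": joint angles; "joint_velocities": joint speeds; "tau": joint torques, N m; "position": TCP position; "ee_rot": TCP orientation; "ft_force": force on the tool from outside, world axes, zero at the start; "torque": the same for the moment, N m; "grip_width": opening from 0.0 (shut) to 1.0 (fully open).
Only numpy, scipy, OpenCV 4.12 (cv2) and the standard library are available. Lean on these libraries where they do the work, as an engineer would, in place of code of your own. Each camera call takes 0.05 s, during which the arm holds its last target. There are 200 camera calls.

## Working session

There is one attempt and no reset: what is moved stays moved. The work goes in short steps, Python scripts to look and compute and a tool call to move; the robot and the scene stay as the last step left them, time stands still between calls to the robot, and variables do not carry over. Pictures are saved under pics/ and viewed, about 8 in all and at most 12, crops included, and the job is handed in when it is done.

Besides the shell and the picture viewer there is one more tool, called after "Request:" as name(argument=value, ...), one argument or row to a line, values as JSON. step_arm: Moves the arm, as the interface text tells. Its arguments: {"type":"object","properties":{"increments":{"type":"array"},"force":{"type":"number"}},"required":["increments"]}

```bash
mkdir -p pics; cat > h.py <<'E'
import numpy as np, cv2
from workcell import monitor, camera, ticket, regions_of
def pts(p,mask=None):
    d=p["range_z"]; m=d>0
    if mask is not None: m&=mask
    r,c=np.nonzero(m)
    K=np.array([[p["fx"],0,p["cx"]],[0,p["fy"],p["cy"]],[0,0,1.]])
    u=cv2.undistortPoints(np.stack([c,r],1).astype(np.float64)[:,None],K,np.array([p["k1"],0,0,0.]))[:,0]
    z=d[r,c]
    X=np.stack([u[:,0]*z,-u[:,1]*z,-z,np.ones_like(z)],1)
    return (X@np.array(p["cam_to_world"]).T)[:,:3],r,c
def save(p,n): cv2.imwrite("pics/"+n,p["color"][:,:,::-1])
E
python3 - <<'E'
from h import *
o=monitor.get_obs(); print({k:np.round(v,3) for k,v in o.items()})
ims=[]
for n in ["scene","side"]:
    p=camera(n); im=p["color"][:,:,::-1].copy()
    for q in ["hammer_head","tool_block","holder","speaker_a","parts_bin","solvent_bottle"]:
        for g in regions_of(p,q):
            if g["p"]<.3: continue
            P,_,_=pts(p,g["region"])
            if len(P)<5: continue
            print(n,q,round(g["p"],2),np.round(g["centre"]),np.round(np.percentile(P,[3,50,97],axis=0),3).tolist())
    ims.append(im)
cv2.imwrite("pics/a.png",cv2.resize(np.vstack(ims),None,fx=.78,fy=.78))
E
```

```text
{'clock': np.float64(0.0), 'joint_pos': array([-1.277,  0.333, -0.065,  1.461,  0.022,  1.35 , -0.089]), 'joint_velocities': array([-0.001, -0.001,  0.002, -0.001,  0.001, -0.001,  0.001]), 'tau': array([-1.0000e-03, -6.2546e+01,  4.9000e-02, -3.9160e+01,  1.6000e-02,
        1.0000e-02, -0.0000e+00]), 'position': array([0.195, 0.594, 0.231]), 'ee_rot': array([ 0.111,  0.698, -0.112,  0.698]), 'ft_force': array([ 1.24 ,  0.813, -0.874]), 'torque': array([-0.009,  0.016, -0.005]), 'grip_width': np.float64(0.999)}
scene hammer_head 0.8 [168. 256.] [[0.583, 0.062, 0.066], [0.614, 0.076, 0.146], [0.647, 0.094, 0.167]]
scene hammer_head 0.74 [190. 235.] [[0.471, -0.036, 0.012], [0.503, -0.028, 0.137], [0.535, -0.016, 0.167]]
scene tool_block 0.76 [201. 269.] [[0.581, 0.023, 0.003], [0.643, 0.048, 0.047], [0.693, 0.116, 0.15]]
scene holder 0.8 [272. 332.] [[0.495, -0.357, 0.005], [0.585, -0.314, 0.02], [0.633, -0.269, 0.152]]
scene speaker_a 0.91 [259. 245.] [[0.418, -0.189, 0.003], [0.446, -0.17, 0.029], [0.487, -0.129, 0.042]]
scene speaker_a 0.87 [190. 220.] [[0.532, 0.262, 0.002], [0.5
[... 388 characters left out ...]
9. 272.] [[0.583, 0.063, 0.002], [0.615, 0.077, 0.147], [0.648, 0.302, 0.166]]
side tool_block 0.89 [184. 283.] [[0.581, 0.025, 0.002], [0.648, 0.05, 0.053], [0.705, 0.109, 0.153]]
side holder 0.78 [295. 291.] [[0.495, -0.355, 0.004], [0.573, -0.314, 0.008], [0.637, -0.268, 0.152]]
side speaker_a 0.77 [153. 242.] [[0.534, 0.264, 0.002], [0.564, 0.279, 0.027], [0.6, 0.32, 0.042]]
side speaker_a 0.64 [259. 226.] [[0.418, -0.188, 0.002], [0.453, -0.168, 0.032], [0.492, -0.129, 0.042]]
side parts_bin 0.63 [244. 260.] [[0.505, -0.192, 0.002], [0.546, -0.129, 0.017], [0.601, -0.122, 0.034]]
side solvent_bottle 0.96 [223. 320.] [[0.656, -0.17, 0.011], [0.681, -0.155, 0.085], [0.711, -0.125, 0.128]]
```

View pics/a.png

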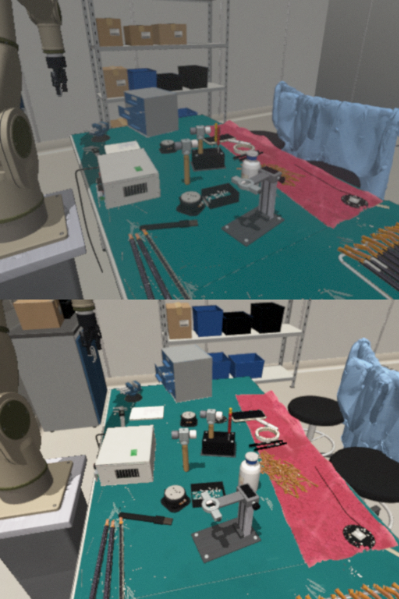

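```bash
cat > m.py <<'E'
from h import *
from scipy.spatial.transform import Rotation as R
def measure(names):
  o=monitor.get_obs(); M=R.from_quat(o["ee_rot"]).as_matrix()
  print("tcp",np.round(o["position"],4),"x",np.round(M[:,0],3),"y",np.round(M[:,1],3),"toolyaw deg",np.degrees(np.arctan2(M[1,1],M[0,1])).round(2))
  for n in names:
    p=camera(n); P,r,c=pts(p); 
    for name,(x,y),lo in [("hammer",(.615,.077),.161),("head",(.615,.077),.135)]:
      s=P[(abs(P[:,0]-x)<.05)&(abs(P[:,1]-y)<.045)&(P[:,2]>lo)&(P[:,2]<.18)]
      if len(s)<5: continue
      (cx,cy),wh,a=cv2.minAreaRect(s[:,:2].astype(np.float32)*1000)
      print(n,name,len(s),np.round([cx,cy],1),np.round(wh,1),round(a,1),"zmax",np.round(np.percentile(s[:,2],[50,98]),4),np.round(s[:,:2].mean(0),4))
    s=P[(P[:,0]>.46)&(P[:,0]<.66)&(P[:,1]<-.24)&(P[:,1]>-.4)&(P[:,2]>.115)&(P[:,2]<.17)]
    s2=s[s[:,0]<.56]
    if len(s2)>20:
      zt=np.median(s2[s2[:,2]>np.percentile(s2[:,2],60)][:,2]); t=s2[s2[:,2]>zt-.004]
      e=cv2.minEnclosingCircle((t[:,:2][t[:,0]<t[:,0].min()+.045]*1000).astype(np.float32)); print(n,"ring top",zt,e,"pct",np.round(np.percentile(s2,[2,50,98],axis=0),4).tolist())
E
python3 - <<'E'
from m import *
measure(["scene","side"])
p=camera("side"); cv2.imwrite("pics/b.png",cv2.resize(p["color"][120:370,200:400,::-1],None,fx=3,fy=2.4,interpolation=cv2.INTER_CUBIC)[:600])
E
```

```text
tcp [0.1947 0.5939 0.2313] x [ 0.  0. -1.] y [0.312 0.95  0.   ] toolyaw deg 71.85
scene hammer 68 [616.3  79.3] [23.9 71.4] 66.5 zmax [0.1637 0.1677] [0.6156 0.0794]
scene head 264 [615.8  79.6] [24. 76.] 67.2 zmax [0.1547 0.1675] [0.6131 0.0758]
scene ring top 0.15011358210034012 ((523.4515991210938, -316.7532958984375), 44.503990173339844) pct [[0.5062, -0.3595, 0.1386], [0.524, -0.322, 0.1481], [0.5568, -0.2795, 0.1514]]
side hammer 92 [615.7  83.4] [24.2 73.1] 75.0 zmax [0.1644 0.1674] [0.6156 0.0825]
side head 319 [616.  83.] [26.4 74.5] 71.7 zmax [0.1561 0.1669] [0.615  0.0772]
side ring top 0.14919786511093927 ((524.5402221679688, -314.9208984375), 44.70378494262695) pct [[0.5067, -0.3581, 0.1396], [0.5278, -0.3188, 0.1478], [0.5582, -0.2781, 0.1506]]
```

View pics/b.png

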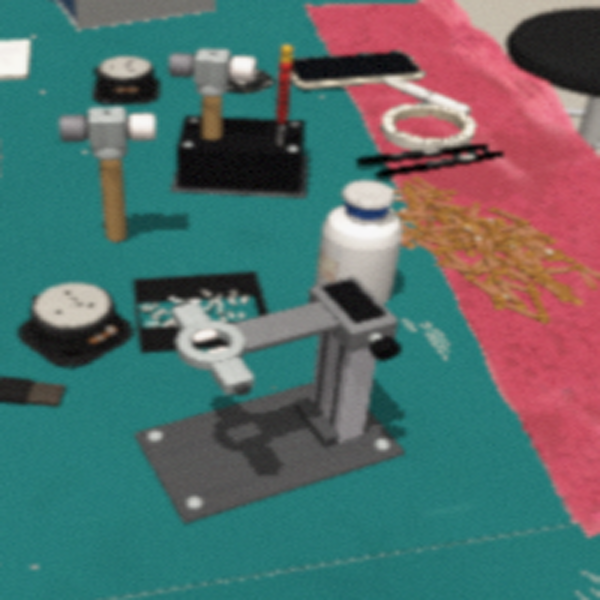

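```bash
python3 - <<'E'
from h import *
for n in ["scene","side"]:
    P,_,_=pts(camera(n)); s=P[(P[:,0]>.25)&(P[:,0]<.8)&(P[:,1]>-.45)&(P[:,1]<.6)&(P[:,2]>.12)&(P[:,2]<.7)]
    H,_,_=np.histogram2d(s[:,0],s[:,1],[np.arange(.25,.81,.05),np.arange(-.45,.61,.05)])
    ix=((s[:,0]-.25)/.05).astype(int); iy=((s[:,1]+.45)/.05).astype(int)
    Z=np.zeros((12,22)); np.maximum.at(Z,(ix,iy),s[:,2]); print((Z*100).astype(int))
E
```

```text
[[ 0  0  0  0  0  0  0  0  0  0  0  0  0  0  0  0  0  0  0  0  0  0]
 [ 0  0  0  0  0  0  0  0  0  0  0  0  0  0  0  0  0  0  0  0  0  0]
 [ 0  0  0  0  0  0  0  0  0  0  0  0  0  0  0  0  0  0  0  0  0  0]
 [ 0  0  0  0  0  0  0  0  0  0  0  0  0  0  0  0  0  0  0  0  0  0]
 [ 0  0  0  0  0  0  0  0 16  0  0  0  0  0  0  0  0  0 13 13 13  0]
 [ 0 15 15 15  0  0  0  0 16  0  0  0  0  0  0  0  0  0 20 20 20  0]
 [ 0  0 14 15  0  0  0  0  0  0 16 16  0  0  0  0  0  0 20 20 20  0]
 [ 0  0 15 15  0  0  0  0  0  0 16  0  0  0  0  0  0  0 18 20 20  0]
 [ 0  0  0  0  0 12 12  0  0 16 16  0  0  0  0  0  0  0  0 20 20  0]
 [ 0  0  0  0  0 12 12  0  0  0  0  0  0  0  0  0  0  0  0 20 20  0]
 [ 0  0  0  0  0  0  0  0  0  0  0  0  0  0  0  0  0  0  0  0  0  0]
 [ 0  0  0  0  0  0  0  0  0  0  0  0  0  0  0  0  0  0  0  0  0  0]]
[[ 0  0  0  0  0  0  0  0  0  0  0  0  0  0  0  0  0  0  0  0  0  0]
 [ 0  0  0  0  0  0  0  0  0  0  0  0  0  0  0  0  0  0  0  0  0  0]
 [ 0  0  0  0  0  0  0  0  0  0  0  0  0  0  0  0  0  0  0  0  0  0]
 [ 0  0  0  0  0  0  0  0  0  0  0  0  0  0  0  0  0  0  0  0  0  0]
 [ 0  0  0  0  0  0  0  0 16  0  0  0  0  0  0  0  0  0 13 13 13  0]
 [ 0 14 15 15  0  0  0  0 16  0  0  0  0  0  0  0  0  0 20 20 20  0]
 [ 0  0 14 14  0  0  0  0  0  0 16 16  0  0  0  0  0  0 20 20 20  0]
 [ 0  0 15 15  0  0  0  0  0  0 16  0  0  0  0  0  0  0  0 20 20  0]
 [ 0  0  0  0  0 12 12  0  0 16 16  0  0  0  0  0  0  0  0 20 20  0]
 [ 0  0  0  0  0 12 12  0  0  0  0  0  0  0  0  0  0  0  0 20 20  0]
 [ 0  0  0  0  0  0  0  0  0  0  0  0  0  0  0  0  0  0  0  0  0  0]
 [ 0  0  0  0  0  0  0  0  0  0  0  0  0  0  0  0  0  0  0  0  0  0]]
```

Request:
step_arm(
  increments=[
    [0.0854,0,0,0.035,0],
    [0.0854,0,0,0.035,0],
    [0.0854,0,0,0.035,0],
    [0.0854,0,0,0.035,0],
  ],
  force=60,
)

```text
clock: 1.28
position: [0.1946, 0.5936, 0.3731]
ee_rot: [0.112, 0.698, -0.111, 0.698]
ft_force: [0.8, 0.9, -0.5]
grip_width: 0.997
```

Request:
step_arm(
  increments=[
    [0.0854,0.025,-0.032,0,0],
    [0.0854,0.025,-0.032,0,0],
    [0.0854,0.025,-0.032,0,0],
    [0.0854,0.025,-0.032,0,0],
    [0.0854,0.025,-0.032,0,0],
    [0.0854,0.025,-0.032,0,0],
    [0.0854,0.025,-0.032,0,0],
    [0.0854,0.025,-0.032,0,0],
    [0.0854,0.025,-0.032,0,0],
    [0.0854,0.025,-0.032,0,0],
    [0.0854,0.025,-0.032,0,0],
    [0.0854,0.025,-0.032,0,0],
  ],
)

```text
clock: 2.28
position: [0.4955, 0.2081, 0.3717]
ee_rot: [0.112, 0.698, -0.111, 0.698]
ft_force: [0.7, 1.7, -0.6]
grip_width: 0.996
```

Request:
step_arm(
  increments=[
    [0.0854,0.025,-0.032,0,0],
    [0.0854,0.025,-0.032,0,0],
    [0.0854,0.025,-0.032,0,0],
    [0.0854,0.025,-0.032,-0.015,0],
    [0.0854,0,0,-0.02,0],
    [0.0854,0,0,0,0],
    [0.0854,0,0,0,0],
  ],
)

```text
clock: 2.87
position: [0.5932, 0.0836, 0.3363]
ee_rot: [0.111, 0.699, -0.112, 0.698]
ft_force: [-0.8, 1.2, 0.1]
grip_width: 1.0
```

```bash
python3 - <<'E'
from m import *
measure(["wrist"])
p=camera("wrist"); save(p,"c.png"); print(np.round(p["cam_to_world"],3))
E
```

```text
tcp [0.5932 0.0836 0.3363] x [-0.002  0.    -1.   ] y [ 0.311  0.95  -0.001] toolyaw deg 71.86
wrist hammer 1074 [616.1  86.4] [26.  75.3] 68.3 zmax [0.1656 0.1697] [0.6149 0.0867]
wrist head 1373 [616.   86.3] [26.6 75.4] 68.6 zmax [0.1643 0.1696] [0.6133 0.0871]
[[ 0.309 -0.916 -0.255  0.529]
 [ 0.951  0.298  0.083  0.106]
 [-0.    -0.268  0.963  0.482]
 [ 0.     0.     0.     1.   ]]
```

View pics/c.png

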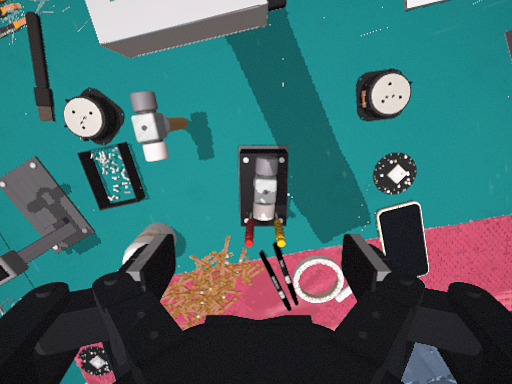

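Request:
step_arm(
  increments=[
    [0.0854,0.012,0.0015,-0.02,-0.03],
    [0.0854,0.011,0.001,-0.03,-0.028],
    [0.0854,0,0,-0.035,0],
    [0.0854,0,0,-0.035,0],
    [0.0854,0,0,-0.02,0],
    [0.0854,0,0,0,0],
  ],
)

```text
clock: 3.47
position: [0.6146, 0.0872, 0.1935]
ee_rot: [0.13, 0.697, -0.131, 0.693]
ft_force: [-0.2, 0.2, 0.3]
grip_width: 0.996
```

```bash
python3 - <<'E'
from m import *
measure(["wrist"])
E
```

```text
tcp [0.6146 0.0872 0.1935] x [-0.006 -0.001 -1.   ] y [ 0.364  0.932 -0.003] toolyaw deg 68.67
wrist hammer 3259 [616.   86.3] [25.8 76.1] 67.4 zmax [0.1656 0.1694] [0.6137 0.0871]
wrist head 4137 [616.1  86.4] [26.6 76.2] 68.8 zmax [0.1643 0.1693] [0.6118 0.0879]
```

Request:
step_arm(
  increments=[
    [0.0854,0.0012,-0.0008,-0.03,0],
    [0.0854,0,0,-0.022,0],
    [0.0854,0,0,-0.01,0],
    [0.0854,0,0,0,0],
    [0.015,0,0,0,0],
    [0.015,0,0,0,0],
    [0.015,0,0,0,0],
    [0.015,0,0,0,0],
    [0.015,0,0,0,0],
    [0.015,0,0,0,0],
    [0.015,0,0,0,0],
  ],
  force=60,
)

```text
clock: 4.43
position: [0.6184, 0.0848, 0.1357]
ee_rot: [0.132, 0.694, -0.132, 0.695]
ft_force: [-0.4, -0.2, 5.8]
grip_width: 0.296
```

Request:
step_arm(
  increments=[
    [0.015,0,0,0,0],
    [0.015,0,0,0,0],
    [0.015,0,0,0,0],
  ],
)

```text
clock: 4.68
position: [0.6185, 0.0848, 0.1357]
ee_rot: [0.132, 0.694, -0.132, 0.695]
ft_force: [-0.2, -0.5, 5.8]
grip_width: 0.297
```

```bash
python3 - <<'E'
from m import *
measure([]); o=monitor.get_obs(); print(o["ft_force"],o["torque"],o["grip_width"])
p=camera("side"); q=camera("scene")
a=p["color"][130:230,230:330,::-1]; b=q["color"][120:220,210:310,::-1]
cv2.imwrite("pics/d.png",cv2.resize(np.hstack([a,b]),None,fx=4,fy=4,interpolation=cv2.INTER_CUBIC))
E
```

```text
tcp [0.6185 0.0848 0.1357] x [ 0.001  0.    -1.   ] y [0.366 0.931 0.001] toolyaw deg 68.52
[-0.2493184  -0.54589729  5.83682619] [-0.08790995  0.1144241   0.03177964] 0.2971439892920018
```

View pics/d.png

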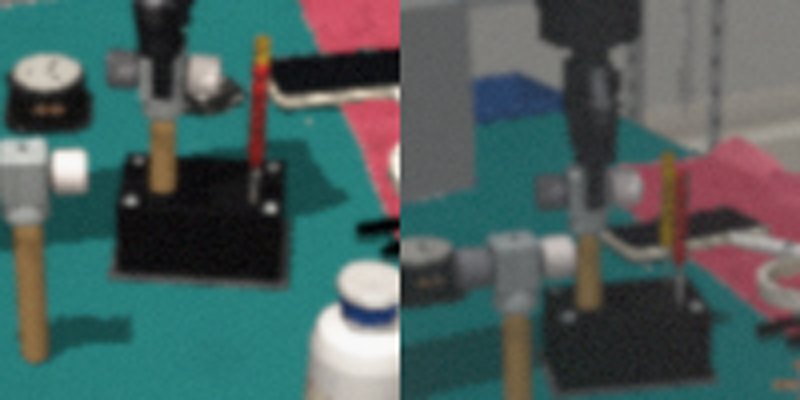

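Request:
step_arm(
  increments=[
    [0.015,0,0,0.01,0],
    [0.015,0,0,0.02,0],
    [0.015,0,0,0.03,0],
    [0.015,0,0,0.035,0],
    [0.015,0,0,0.035,0],
    [0.015,0,0,0.035,0],
    [0.015,0,0,0.03,0],
    [0.015,0,0,0,0],
    [0.015,0,0,0,0],
  ],
)

```text
clock: 5.53
position: [0.6184, 0.0847, 0.3317]
ee_rot: [0.132, 0.694, -0.131, 0.696]
ft_force: [-0.6, -0.7, -3.9]
grip_width: 0.295
```

```bash
python3 - <<'E'
from m import *
measure([]); o=monitor.get_obs(); print(o["ft_force"],o["torque"],o["grip_width"])
for n in ["side","scene"]:
    p=camera(n)
    P,r,c=pts(p); t=o["position"]
    s=P[(np.hypot(P[:,0]-t[0],P[:,1]-t[1])<.03)&(P[:,2]>t[2]-.15)&(P[:,2]<t[2]-.04)]
    col=np.array(p["cam_to_world"])[:3,3]
    for z in np.arange(t[2]-.135,t[2]-.04,.02):
        k=s[abs(s[:,2]-z)<.01]
        if len(k)>3:
            d=k[:,:2].mean(0)-col[:2]; d/=np.linalg.norm(d); print(n,round(z,3),len(k),np.round((k[:,:2].mean(0)+d*.0075)*1000,1))
p=camera("side");q=camera("scene")
cv2.imwrite("pics/e.png",cv2.resize(np.hstack([p["color"][60:210,210:310,::-1],q["color"][60:210,200:300,::-1]]),None,fx=4,fy=4,interpolation=cv2.INTER_CUBIC))
E
```

```text
tcp [0.6184 0.0847 0.3317] x [ 0.003  0.001 -1.   ] y [0.366 0.93  0.002] toolyaw deg 68.51
[-0.57887729 -0.72658689 -3.8861403 ] [0.02505492 0.01243223 0.0176583 ] 0.294791632686443
side 0.197 17 [617.8  86.3]
side 0.217 49 [617.4  85.4]
side 0.237 51 [617.2  85.8]
side 0.257 52 [617.2  85.6]
side 0.277 52 [617.1  85.6]
scene 0.197 19 [617.8  85.8]
scene 0.217 40 [617.8  84.5]
scene 0.237 41 [617.3  84.3]
scene 0.257 47 [617.   85.4]
scene 0.277 49 [617.   85.6]
```

View pics/e.png

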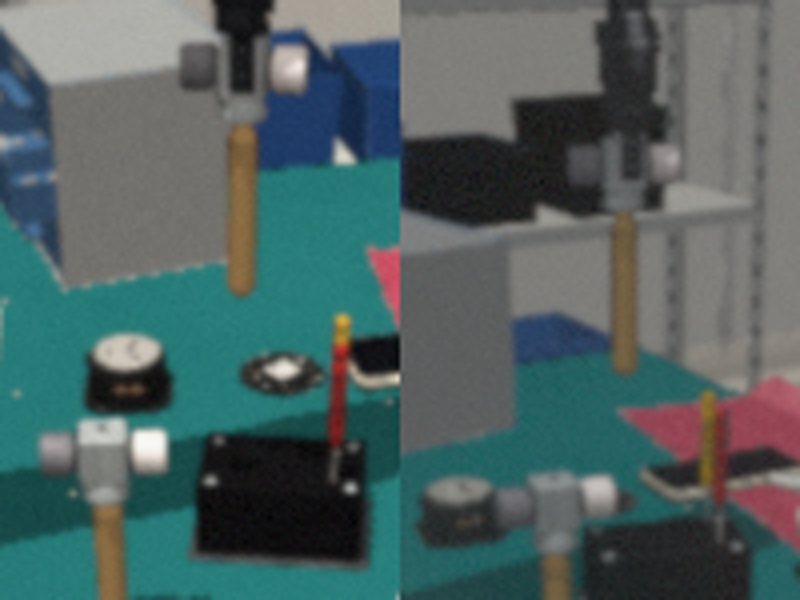

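Request:
step_arm(
  increments=[
    [0.015,-0.005,-0.018,0,0],
    [0.015,-0.01,-0.036,0,0],
    [0.015,-0.01,-0.036,0,0],
    [0.015,-0.01,-0.036,0,0],
    [0.015,-0.01,-0.036,0,0],
    [0.015,-0.01,-0.036,0,0],
    [0.015,-0.01,-0.036,0,0],
    [0.015,-0.01,-0.036,0,0],
    [0.015,-0.005,-0.018,0,0],
    [0.015,0,0,0,0],
    [0.015,0,0,0,0],
    [0.015,0,0,0,0],
  ],
)

```text
clock: 6.73
position: [0.5381, -0.2021, 0.329]
ee_rot: [0.132, 0.695, -0.131, 0.694]
ft_force: [0.8, -0.5, -1.7]
grip_width: 0.293
```

```bash
cat > r.py <<'E'
from m import *
from scipy.optimize import least_squares
def ring(n):
    p=camera(n); P,r,c=pts(p)
    s=P[(np.hypot(P[:,0]-.524,P[:,1]+.318)<.03)&(P[:,2]>.12)&(P[:,2]<.165)]
    if len(s)<30: print(n,"few",len(s)); return p
    zt=np.median(s[:,2]); zt=np.median(s[abs(s[:,2]-zt)<.004][:,2]); t=s[abs(s[:,2]-zt)<.003][:,:2]
    # bright-top annulus 12..20.5mm: score on grid
    best=[]
    g=np.arange(-.014,.0141,.0005)
    cell=np.unique(np.round(t/.001).astype(int),axis=0)*.001
    for dx in g:
        for dy in g:
            q=np.hypot(cell[:,0]-.524-dx,cell[:,1]+.318-dy)
            best.append((((q>.012)&(q<.0205)).sum()-3*(q<.0115).sum(),.524+dx,-.318+dy))
    b=np.array(best); k=b[b[:,0]>=b[:,0].max()-2]
    print(n,"top z",round(zt,4),"ring",np.round(k[:,1:].mean(0),4),"n",len(t),"spread",np.ptp(k[:,1:],axis=0))
    return p
E
python3 - <<'E'
from r import *
measure([]); ring("side"); ring("scene"); p=ring("wrist"); save(p,"f.png")
E
```

```text
tcp [ 0.5381 -0.2021  0.329 ] x [-0.001  0.001 -1.   ] y [0.365 0.931 0.   ] toolyaw deg 68.58
side top z 0.1485 ring [ 0.5252 -0.3163] n 391 spread [0.0005 0.0005]
scene top z 0.1494 ring [ 0.5242 -0.3186] n 236 spread [0.0015 0.003 ]
wrist top z 0.151 ring [ 0.5245 -0.3145] n 1016 spread [0. 0.]
```

View pics/f.png

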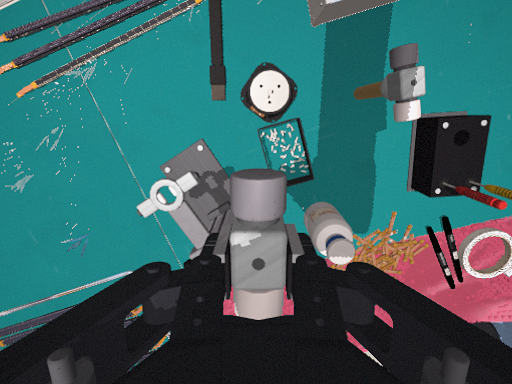

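Request:
step_arm(
  increments=[
    [0.015,-0.002,-0.02,0,0],
    [0.015,-0.004,-0.035,0,0],
    [0.015,-0.004,-0.035,0,0],
    [0.015,-0.002,-0.02,0,0],
    [0.015,0,-0.005,-0.01,0],
    [0.015,0,0,-0.015,0],
    [0.015,0,0,-0.008,0],
    [0.015,0,0,0,0],
    [0.015,0,0,0,0],
    [0.015,0,0,0,0],
  ],
)

```text
clock: 7.72
position: [0.5266, -0.3174, 0.2976]
ee_rot: [0.131, 0.695, -0.131, 0.695]
ft_force: [-0.4, -1.0, -1.9]
grip_width: 0.297
```

```bash
cat > s.py <<'E'
from r import *
def handle():
    o=monitor.get_obs(); t=o["position"]; print("f",np.round(o["ft_force"],2))
    for n in ["side","scene"]:
        p=ring(n); P,r,c=pts(p); cam=np.array(p["cam_to_world"])[:3,3]
        s=P[(np.hypot(P[:,0]-t[0],P[:,1]-t[1])<.022)&(P[:,2]>t[2]-.125)&(P[:,2]<t[2]-.04)&(P[:,2]>.158)]
        v=cam[:2]-t[:2]; v/=np.linalg.norm(v)
        f=lambda q:np.hypot(s[:,0]-q[0]-q[2]*(s[:,2]-.21),s[:,1]-q[1]-q[3]*(s[:,2]-.21))-.0095
        q=least_squares(f,[t[0]-v[0]*.005,t[1]-v[1]*.005,0,0],loss="soft_l1",f_scale=.001)
        print(n,"axis@.21",np.round(q.x,4),"at .15",np.round(q.x[:2]-.06*q.x[2:],4),"rms",np.sqrt((q.fun**2).mean()).round(4),len(s))
E
python3 - <<'E'
from s import *
measure([]); handle()
p=camera("side");q=camera("scene")
cv2.imwrite("pics/g.png",np.hstack([cv2.resize(x["color"][a:a+100,b:b+66,::-1],None,fx=6,fy=6,interpolation=cv2.INTER_CUBIC) for x,a,b in [(p,195,235),(q,165,270)]]))
E
```

```text
tcp [ 0.5266 -0.3174  0.2976] x [ 0.001  0.    -1.   ] y [0.365 0.931 0.   ] toolyaw deg 68.62
f [-0.41 -0.98 -1.86]
side top z 0.1485 ring [ 0.525 -0.316] n 325 spread [0. 0.]
side axis@.21 [ 0.5248 -0.3156 -0.0042 -0.0027] at .15 [ 0.5251 -0.3155] rms 0.0006 427
scene top z 0.1495 ring [ 0.5244 -0.3187] n 236 spread [0.001  0.0005]
scene axis@.21 [ 0.5257 -0.3175 -0.0026  0.0024] at .15 [ 0.5258 -0.3177] rms 0.0009 432
```

View pics/g.png

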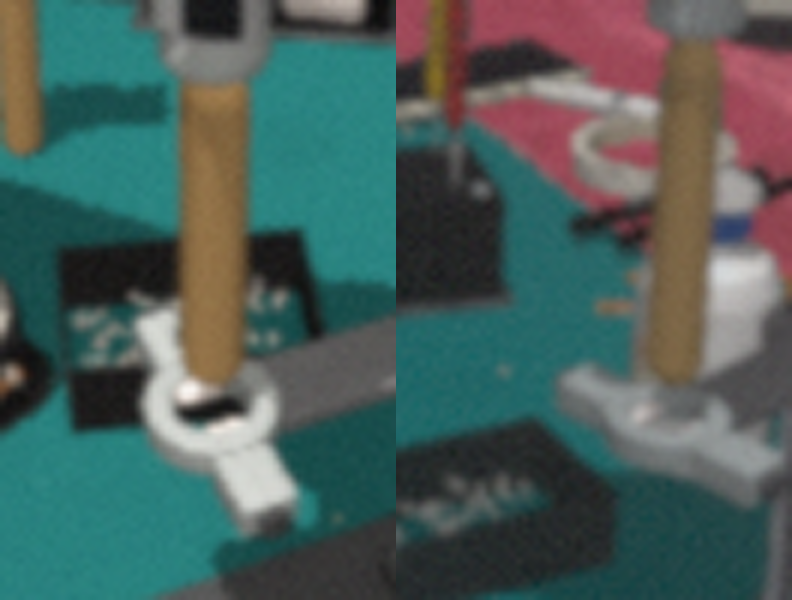

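Request:
step_arm(
  increments=[
    [0.015,-0.0005,-0.0008,0,0],
    [0.015,0,0,-0.004,0],
    [0.015,0,0,-0.004,0],
    [0.015,0,0,-0.003,0],
    [0.015,0,0,-0.003,0],
    [0.015,0,0,-0.002,0],
    [0.015,0,0,-0.002,0],
    [0.015,0,0,-0.002,0],
    [0.015,0,0,-0.002,0],
  ],
)

```text
clock: 8.67
position: [0.5257, -0.3184, 0.2748]
ee_rot: [0.132, 0.695, -0.131, 0.695]
ft_force: [-0.7, 4.0, 3.2]
grip_width: 0.296
```

Request:
step_arm(
  increments=[
    [0.015,0,0.001,0,0],
    [0.015,0,0,-0.002,0],
    [0.015,0,0,-0.003,0],
    [0.015,0,0,-0.003,0],
    [0.015,0,0,-0.003,0],
  ],
)

```text
clock: 9.08
position: [0.5256, -0.318, 0.264]
ee_rot: [0.132, 0.695, -0.132, 0.695]
ft_force: [-0.1, 3.4, 2.9]
grip_width: 0.294
```

Request:
step_arm(
  increments=[
    [0.015,0,0.001,0,0],
    [0.015,0,0,-0.004,0],
    [0.015,0,0,-0.004,0],
    [0.015,0,0,-0.004,0],
    [0.015,0,0,-0.004,0],
    [0.015,0,0,0,0],
  ],
)

```text
clock: 9.58
position: [0.5251, -0.3167, 0.2464]
ee_rot: [0.132, 0.695, -0.132, 0.694]
ft_force: [1.9, 0.6, -5.9]
grip_width: 0.296
```

```bash
python3 - <<'E'
from s import *
measure([]); handle(); print(monitor.get_obs()["torque"])
E
```

```text
tcp [ 0.5251 -0.3167  0.2464] x [-0.001  0.001 -1.   ] y [0.366 0.931 0.   ] toolyaw deg 68.53
f [ 1.91  0.62 -5.91]
side top z 0.1487 ring [ 0.5248 -0.3102] n 307 spread [0.0005 0.0015]
side axis@.21 [ 5.234e-01 -3.149e-01 -1.000e-04  0.000e+00] at .15 [ 0.5234 -0.3149] rms 0.0006 220
scene top z 0.1498 ring [ 0.5259 -0.3131] n 205 spread [0.0025 0.0005]
scene axis@.21 [ 0.5154 -0.3306  0.0373 -0.0378] at .15 [ 0.5132 -0.3284] rms 0.0032 228
[ 0.27067559 -0.31387055  0.02987923]
```

Request:
step_arm(
  increments=[
    [0.015,0,0,-0.004,0],
    [0.015,0,0,-0.005,0],
    [0.015,0,0,-0.005,0],
    [0.015,0,0,-0.005,0],
    [0.015,0,0,-0.005,0],
    [0.015,0,0,-0.005,0],
  ],
)

```text
clock: 10.18
position: [0.5255, -0.3171, 0.2185]
ee_rot: [0.132, 0.695, -0.132, 0.695]
ft_force: [0.6, 1.4, 3.1]
grip_width: 0.296
```

Request:
step_arm(
  increments=[
    [0.015,0,0,-0.005,0],
    [0.015,0,0,-0.005,0],
    [0.015,0,0,-0.005,0],
    [0.015,0,0,-0.004,0],
    [0.015,0,0,-0.003,0],
  ],
)

```text
clock: 10.6
position: [0.5253, -0.3169, 0.1962]
ee_rot: [0.132, 0.695, -0.132, 0.695]
ft_force: [-1.3, 1.6, 4.0]
grip_width: 0.296
```

Request:
step_arm(
  increments=[
    [0.015,0,0,-0.003,0],
    [0.015,0,0,-0.003,0],
    [0.015,0,0,-0.003,0],
    [0.015,0,0,-0.002,0],
    [0.015,0,0,-0.002,0],
    [0.015,0,0,-0.002,0],
  ],
)

```text
clock: 11.1
position: [0.5254, -0.317, 0.1817]
ee_rot: [0.132, 0.695, -0.132, 0.695]
ft_force: [-0.4, 1.9, 2.7]
grip_width: 0.296
```

Request:
step_arm(
  increments=[
    [0.015,0,0,-0.001,0],
    [0.015,0,0,-0.001,0],
    [0.015,0,0,-0.001,0],
    [0.015,0,0,-0.001,0],
    [0.015,0,0,-0.001,0],
  ],
)

```text
clock: 11.52
position: [0.5254, -0.317, 0.1768]
ee_rot: [0.132, 0.695, -0.132, 0.695]
ft_force: [0.4, 1.9, 1.7]
grip_width: 0.294
```

Request:
step_arm(
  increments=[
    [0.015,0,0,-0.001,0],
    [0.015,0,0,-0.001,0],
    [0.015,0,0,-0.001,0],
  ],
)

```text
clock: 11.77
position: [0.5254, -0.317, 0.1738]
ee_rot: [0.132, 0.695, -0.132, 0.695]
ft_force: [-0.5, 2.2, 1.6]
grip_width: 0.295
```

Request:
step_arm(
  increments=[
    [0.015,0,0,-0.001,0],
    [0.015,0,0,-0.001,0],
    [0.015,0,0,-0.001,0],
  ],
)

```text
clock: 12.02
position: [0.5253, -0.3168, 0.1704]
ee_rot: [0.132, 0.695, -0.132, 0.694]
ft_force: [-0.0, 1.0, -2.5]
grip_width: 0.293
```

Request:
step_arm(
  increments=[
    [0.015,0,0,-0.001,0],
    [0.015,0,0,-0.001,0],
  ],
)

```text
clock: 12.18
position: [0.5251, -0.3168, 0.1683]
ee_rot: [0.132, 0.695, -0.132, 0.694]
ft_force: [-0.0, 2.5, -3.0]
grip_width: 0.292
```

Request:
step_arm(
  increments=[
    [0.015,0,0,-0.001,0],
  ],
)

```text
clock: 12.27
position: [0.5251, -0.3169, 0.1673]
ee_rot: [0.132, 0.695, -0.132, 0.694]
ft_force: [-1.5, 1.8, -3.3]
grip_width: 0.296
```

Request:
step_arm(
  increments=[
    [0.015,0,0,-0.001,0],
  ],
)

```text
clock: 12.35
position: [0.5252, -0.3168, 0.1665]
ee_rot: [0.132, 0.695, -0.132, 0.694]
ft_force: [-0.3, 3.0, -0.8]
grip_width: 0.295
```

Request:
step_arm(
  increments=[
    [0.015,0,0,-0.0007,0],
  ],
)

```text
clock: 12.43
position: [0.5252, -0.3168, 0.1662]
ee_rot: [0.132, 0.695, -0.132, 0.695]
ft_force: [-3.6, 4.4, 5.2]
grip_width: 0.293
```

Request:
step_arm(
  increments=[
    [0.015,0,0,-0.0005,0],
  ],
)

```text
clock: 12.52
position: [0.5253, -0.3168, 0.1662]
ee_rot: [0.132, 0.695, -0.132, 0.695]
ft_force: [-5.2, 4.4, 8.0]
grip_width: 0.299
```

Request:
step_arm(
  increments=[
    [0.015,0,0,-0.0006,0],
  ],
)

```text
clock: 12.6
position: [0.5253, -0.3169, 0.1662]
ee_rot: [0.132, 0.695, -0.131, 0.695]
ft_force: [-6.7, 6.5, 14.0]
grip_width: 0.293
```

Request:
step_arm(
  increments=[
    [0.015,0,0,-0.0004,0],
    [0.015,0,0,0,0],
  ],
)

```text
clock: 12.77
position: [0.5253, -0.3168, 0.1662]
ee_rot: [0.132, 0.695, -0.131, 0.695]
ft_force: [-6.0, 6.4, 11.8]
grip_width: 0.298
```

```bash
python3 - <<'E'
from s import *
measure([]); o=monitor.get_obs(); print(o["ft_force"],o["torque"])
p=camera("side");q=camera("scene")
cv2.imwrite("pics/i.png",np.hstack([cv2.resize(x["color"][a:a+100,b:b+66,::-1],None,fx=6,fy=6,interpolation=cv2.INTER_CUBIC) for x,a,b in [(p,215,235),(q,185,280)]]))
E
```

```text
tcp [ 0.5253 -0.3168  0.1662] x [ 0.     0.001 -1.   ] y [0.366 0.931 0.001] toolyaw deg 68.52
[-5.95926807  6.41840211 11.82673996] [ 1.45571232  1.60558894 -0.01347278]
```

View pics/i.png

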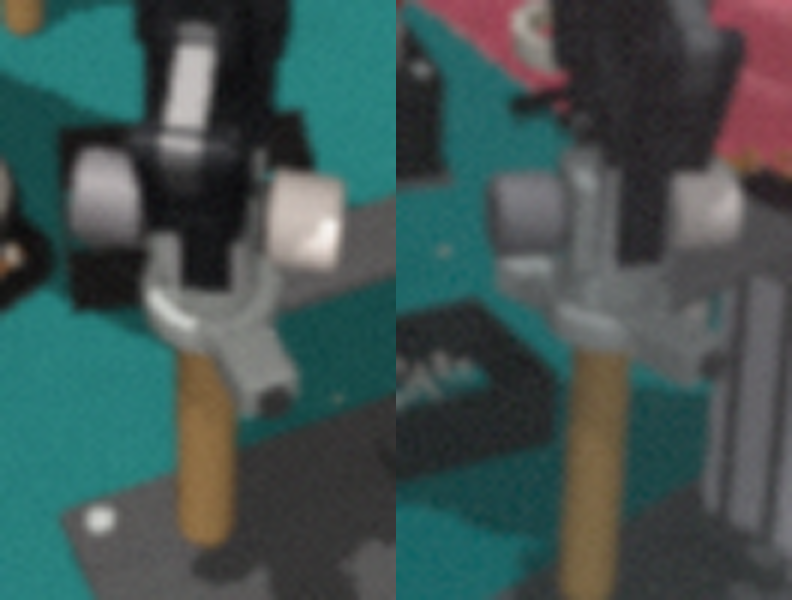

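Request:
step_arm(
  increments=[
    [0.015,-0.0006,0.0006,0,0],
    [0.015,0,0,0,0],
  ],
)

```text
clock: 13.03
position: [0.5252, -0.3167, 0.1662]
ee_rot: [0.132, 0.694, -0.132, 0.695]
ft_force: [-3.6, 3.6, 8.2]
grip_width: 0.294
```

Request:
step_arm(
  increments=[
    [0.015,-0.0003,0.0003,-0.0003,0],
    [0.015,0,0,0,0],
  ],
)

```text
clock: 13.2
position: [0.5252, -0.3168, 0.1662]
ee_rot: [0.132, 0.694, -0.132, 0.696]
ft_force: [-2.3, 3.1, 9.9]
grip_width: 0.298
```

Request:
step_arm(
  increments=[
    [0.04,0,0,0,0],
    [0.06,0,0,0,0],
    [0.0854,0,0,0,0],
    [0.0854,0,0,0,0],
    [0.0854,0,0,0,0],
    [0.0854,0,0,0,0],
    [0.0854,0,0,0,0],
    [0.0854,0,0,0,0],
  ],
)

```text
clock: 13.87
position: [0.5245, -0.3161, 0.1644]
ee_rot: [0.132, 0.695, -0.132, 0.695]
ft_force: [-0.2, 0.1, 0.2]
grip_width: 1.002
```

Request:
step_arm(
  increments=[
    [0.0854,0,0,0.01,0],
    [0.0854,0,0,0.02,0],
    [0.0854,0,0,0.03,0],
    [0.0854,0,0,0.035,0],
    [0.0854,0,0,0.035,0],
    [0.0854,0,0,0.03,0],
    [0.0854,0,0,0,0],
  ],
)

```text
clock: 14.45
position: [0.5258, -0.3175, 0.3318]
ee_rot: [0.131, 0.691, -0.133, 0.698]
ft_force: [0.2, 0.2, 0.7]
grip_width: 1.0
```

```bash
python3 - <<'E'
from s import *
measure([])
for n in ["side","scene","wrist"]:
    p=camera(n); P,_,_=pts(p)
    s=P[(np.hypot(P[:,0]-.525,P[:,1]+.317)<.012)&(P[:,2]>.1)&(P[:,2]<.25)]; print(n,"head top",np.percentile(s[:,2],[50,90,98]).round(4) if len(s) else None)
    if n=="side": a=p
    if n=="scene": b=p
    for q in ["speaker_a","parts_bin","solvent_bottle"]:
        if n!="wrist":
          for g in regions_of(p,q):
            if g["p"]>.4: P2,_,_=pts(p,g["region"]); print(n,q,np.round(np.median(P2,0),3))
cv2.imwrite("pics/j.png",np.hstack([cv2.resize(x["color"][r:r+100,c:c+66,::-1],None,fx=6,fy=6,interpolation=cv2.INTER_CUBIC) for x,r,c in [(a,215,235),(b,185,280)]]))
E
```

```text
tcp [ 0.5258 -0.3175  0.3318] x [ 0.009 -0.004 -1.   ] y [ 0.366  0.93  -0.   ] toolyaw deg 68.5
side head top [0.1875 0.1971 0.1978]
side speaker_a [ 0.453 -0.167  0.032]
side speaker_a [0.564 0.28  0.028]
side parts_bin [ 0.529 -0.13   0.025]
side solvent_bottle [ 0.681 -0.155  0.085]
scene head top [0.1283 0.1978 0.1987]
scene speaker_a [0.56  0.277 0.029]
scene parts_bin [ 0.551 -0.156  0.018]
scene solvent_bottle [ 0.682 -0.15   0.112]
wrist head top [0.1988 0.1997 0.2002]
```

View pics/j.png

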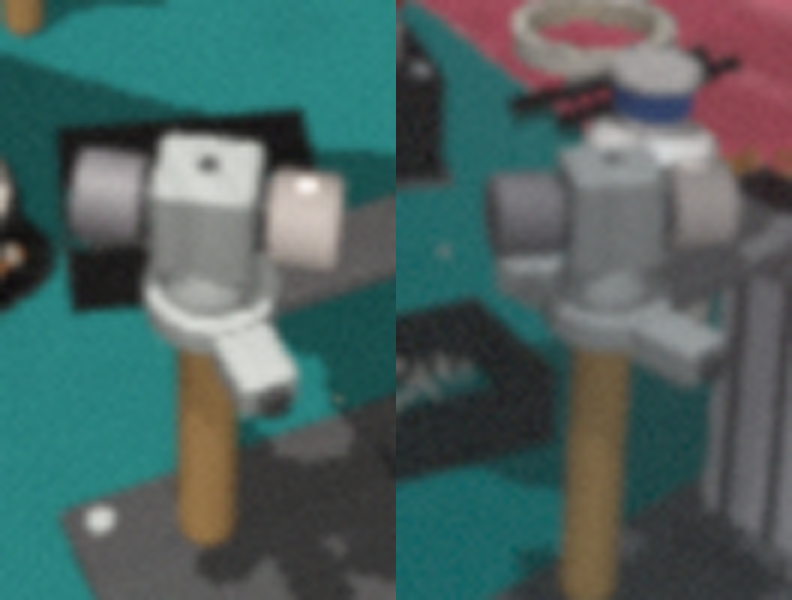

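Request:
step_arm(
  increments=[
    [0,0,0,0,0],
    [0,0,0,0,0],
    [0,0,0,0,0],
    [0,0,0,0,0],
    [0,0,0,-0.03,0],
    [0,0,0,-0.03,0],
    [0,0,0,-0.03,0],
    [0,0,0,-0.02,0],
    [0,0,0,-0.01,0],
    [0,0,0,-0.003,0],
    [0,0,0,0,0],
  ],
)

```text
clock: 15.82
position: [0.5246, -0.3162, 0.2016]
ee_rot: [0.132, 0.695, -0.132, 0.695]
ft_force: [0.7, 0.6, 0.7]
grip_width: 0.001
```

Request:
step_arm(
  increments=[
    [0,0,0,-0.002,0],
    [0,0,0,-0.001,0],
    [0,0,0,-0.001,0],
  ],
)

```text
clock: 16.07
position: [0.525, -0.3164, 0.1984]
ee_rot: [0.132, 0.694, -0.132, 0.695]
ft_force: [0.6, 0.2, 0.3]
grip_width: -0.0
```

Request:
step_arm(
  increments=[
    [0,0,0,-0.0007,0],
  ],
)

```text
clock: 16.15
position: [0.5249, -0.3162, 0.1973]
ee_rot: [0.132, 0.694, -0.132, 0.695]
ft_force: [-0.7, -0.2, 0.1]
grip_width: 0.001
```

Request:
step_arm(
  increments=[
    [0,0,0,-0.0007,0],
  ],
)

```text
clock: 16.23
position: [0.5251, -0.3163, 0.1972]
ee_rot: [0.132, 0.694, -0.132, 0.695]
ft_force: [-0.9, 0.9, 10.9]
grip_width: -0.0
```

Request:
step_arm(
  increments=[
    [0,0,0,-0.0006,0],
  ],
)

```text
clock: 16.32
position: [0.5253, -0.3164, 0.1971]
ee_rot: [0.132, 0.694, -0.132, 0.696]
ft_force: [-4.1, 2.7, 14.7]
grip_width: -0.001
```

Request:
step_arm(
  increments=[
    [0,0,0,0.006,0],
    [0,0,0,0.025,0],
    [0,0,0,0.035,0],
    [0,0,0,0.035,0],
    [0,0,0,0.025,0],
    [0,0,0,0,0],
    [0,0,0,0,0],
  ],
)

```text
clock: 16.9
position: [0.5249, -0.3166, 0.323]
ee_rot: [0.132, 0.694, -0.132, 0.696]
ft_force: [0.0, 0.5, -0.4]
grip_width: 0.002
```

```bash
python3 - <<'E'
from h import *
print(monitor.get_obs()["position"])
for n in ["side","wrist"]:
    P,_,_=pts(camera(n)); s=P[(np.hypot(P[:,0]-.525,P[:,1]+.317)<.012)&(P[:,2]>.1)&(P[:,2]<.25)]; print(n,np.percentile(s[:,2],[50,98]))
ticket.hand_in()
E
```

```text
[ 0.52494828 -0.31657609  0.32298728]
side [0.18523989 0.1976395 ]
wrist [0.1987675  0.20028795]
the job is handed in; nothing more can be done
```

The hammer is in the bench holder with its shoulder seated on the ring. I let go of it, backed the arm off, and handed the job in at about 17 s.

- **Insertion:** I drew the hammer straight up out of the tool block and pushed it down through the ring. The drag fell over the last few mm as the jaws snapped in, and it stopped hard with the tool tip at 166.2 mm. That puts the ring top at about 150.5 mm. The largest vertical reading was about 14 N, with up to about 9 N sideways, well under the 35 N limit.
- **Seating check:** After letting go, I closed the fingers and pressed lightly on the head, at about 15 N. It was solid at 197.2 mm, against about 197.5 mm expected for a seated hammer. The jaws themselves could not be seen, so their snap-in is judged only from the drop in drag and the hard stop.
- **Camera heights:** The cameras read the head top about 1 to 2 mm higher than that. I put this down to camera bias, because they also read high on the hammer standing in the tool block.
- **Bystanders:** The final side-camera check found both loudspeakers and the bottle where they started. The scene camera missed one loudspeaker. The bin's position differed by up to 17 mm in the side camera but only by 10 mm in the scene camera. I put that down to the hammer partly hiding the bin, since the arm never went near it.

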